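# Reference rod held in the encircling test coil

## Task

Get the coil tester ready for its reference reading: swing the dust cover on the blue coil block fully aside, then take the green-headed reference rod out of the wooden rack, lower it upright into the coil's guide bush without touching the bush, and stop when the black ring on the rod is level with the top of the bush. Finish still holding the rod by its head, still, upright and centred in the bore, for the reading; leave the red and the yellow rod standing in the rack.

Things in the scene. Friction and masses are not known exactly. Their poses are not given: they have to be found in the camera images.
- coil_tester: bench-top coil tester, fixed: aluminium base 150 x 200 mm on rubber feet, carrying a blue coil block (112 x 84 mm, its top 86 mm above the bench) and, to the left of it (+y of the tester), a grey readout with a sloped face, 68 mm high. Origin on the bench straight below the bore; x points to the rear of the tester, y to its readout, z up
- bore_mouth (a point): centre of the bore at the top face of the white guide bush on the coil block, 92 mm above the bench. Bush flange 48 mm outside diameter, standing 6 mm above the blue block; bore 26 mm in diameter, vertical, 76 mm deep from this point to the base plate (the rods are 14 mm thick)
- cover (a joint): dust cover: aluminium disc 44 mm across, 4 mm thick, 1.5 mm above the bush, on an arm that turns flat about an upright pivot 45 mm behind the bore (point cover_hinge). 0 = disc centred over the bore; grows as it swings counter-clockwise seen from above, to the tester's right (-y of the tester); stop at 1.6 rad. Stays where left (friction about 0.7 N at the knob). Starts at 0 to 0.3
- cover_knob (a point): middle of the black knob that stands up from the cover's disc, 45 mm from the pivot: 13 mm in diameter, 24 mm tall, its foot at 97.5 mm and its top at 121.5 mm above the bench; this point is 109.5 mm above the bench
- cover_hinge (a point): the cover's pivot axis (vertical) at the underside of the cover, 93.5 mm above the bench
- rod_rack: wooden rack block, fixed, 64 x 190 mm, top 50 mm above the bench, with three upright holes of 17 mm diameter, 40 mm deep, in a row 60 mm apart along the rack's y axis, each with one rod. Origin on the bench under its middle
- rod_green: green-headed reference rod, loose, about 0.18 kg (varies), 134 mm long, upright in a hole of the rack, tip 10 mm and top 144 mm above the bench. Origin: centre of the tip (lower end), z up along the rod. Steel shank 14 mm thick from the tip to 92 mm, collar 18 mm thick, then green round head 22 mm thick from 97 to 133 mm. Black ring round the shank 47.5 to 52.5 mm above the tip
- rod_green_mark (a point): centre of the green rod at the middle of its black ring, 50 mm above the tip
- rod_red: red-headed rod of the same size, in another hole of the rack; origin at the tip
- rod_yellow: yellow-headed rod of the same size, in another hole of the rack; origin at the tip

How it is judged (in metres and radians):
On the way, in this order (a step that is already met when the one before it is completed fails the run):
1. the dust cover is swung fully aside (value of joint cover above 1.3 rad), for 0.1 s.
2. the green rod, drawn from the rack, enters the bush from above (horizontal distance between rod_green and bore_mouth below 0.006 m and z of rod_green in the frame of bore_mouth between -0.035 and -0.003 m), for 0.05 s.
At the end, for the whole second after the job is handed in: the fingers hold the green rod still and upright (within 0.06 rad) in the bore, its black ring within 6 mm of the top of the bush, its tip and its ring both within 3.5 mm of the bore's axis, touching nothing of the tester; the cover is past 1.3 rad; the red and the yellow rod stand in their holes (z of rod_green_mark in the frame of bore_mouth between -0.006 and 0.006 m and horizontal distance between each of rod_green_mark, rod_green and bore_mouth below 0.0035 m and angle between rod_green's own z axis and vertical below 0.06 rad and contact force between rod_green and the fingers above 2 N and contact force between rod_green and coil_tester below 0.3 N and linear speed of rod_green below 0.02 m/s and value of joint cover above 1.3 rad and distance of each of rod_red, rod_yellow from where it was at the start of the episode below 0.012 m and angle between each of rod_red, rod_yellow's own z axis and vertical below 0.15 rad); the arm keeps its last pose, push and grip.
It fails at once if the green rod touches the bush, the block or the cover (contact force between rod_green and coil_tester above 0.5 N).
It fails at once if the red rod is pulled out of the rack or knocked away (distance of rod_red from where it was at the start of the episode above 0.03 m).
It fails at once if the yellow rod is pulled out of the rack or knocked away (distance of rod_yellow from where it was at the start of the episode above 0.03 m).
It also fails if it takes over 51 s, if anything falls off the work surface, if the arm or the gripper's body presses on something with over 40 N, if the wrist force passes 120 N, or if a joint passes its speed limit or range.

## Robot

A 6-joint arm with a two-finger parallel gripper is mounted at the origin on a cart in front of the work surface, level with it; the furniture and walls round the work are solid. World frame = base frame: x ahead of the robot, y to its left, z up, the work surface at z = 0. Lengths are in mm, angles in degrees, forces in N, time in s.
With the tool pointing down it reaches from about 350 to 850 mm from the base axis. Payload 8.1 kg.
Tool frame: the origin (TCP) lies midway between the tips of the shut fingers; the grasp point (between the pads) lies 19 mm behind it; z points along the fingers, y is the line along which they close (so a half turn about z gives the same grasp; the last joint's range is limited). The gripper opens to 85 mm and grips with 20 to 120 N. Pads are 22 mm wide; open, the fingers measure 114 mm over their backs; the gripper's body (76 mm by 85 mm) begins 54 mm behind the grasp point. The pads swing forward as they close: fully open they stand 13 mm farther back than shut.
Start: joints at [-81.899, 7.471, 85.268, -0, 87.261, -4.893], TCP at [134.937, -584.634, 231.292] pointing down, gripper open.
Joint ranges: [-169.43, 169.43], [-51.17, 129.36], [1.28, 143.12], [-76.62, 256.62], [0, 156.53], [-152.29, 152.29]. Speed limits (degrees/s): [136.94, 136.94, 159.86, 180, 180, 180].

## Interface

Orientations are given as [roll, pitch, yaw] about the fixed x, y, z axes, in that order (R = Rz(yaw) Ry(pitch) Rx(roll)).
In Python, from bench import r gives the robot as it stands.
- The arm moves only by the tool step_hand, called after "Call:" as a command line: name --pt "numbers of a row" for each row, then --argument value for the rest. Schema: {"type":"object","properties":{"rows":{"type":"array","items":{"type":"object","properties":{"rotvec":{"type":"array","items":{"type":"number"},"minItems":3,"maxItems":3},"d":{"type":"array","items":{"type":"number"},"minItems":3,"maxItems":3},"jaw":{"type":"number"}},"additionalProperties":false,"required":["jaw"]},"minItems":1,"maxItems":8},"grip_n":{"type":"number"},"only":{"type":"string"},"quiet":{"type":"boolean"},"lines":{"type":"string"}},"required":["rows"],"additionalProperties":false}. rows is a list of rows, 1 to 8 of them, each an object with the fields rotvec (a list: a rotation vector rx, ry, rz in degrees), d (a list: dx, dy, dz in mm), jaw (the finger opening in mm); a field left out counts as zero (the opening has to be given); each row is the pose to reach, as a shift and turn from the pose commanded when the call began, along the tool's axes at that moment; what a row does not reach only later rows make up. A row lasts 1/8 s, in which the tool goes at most 62.5 mm and 10.7 degrees, less where a joint would pass 70% of its speed; a pose out of reach is approached as far as the arm can. The fingers move at their own pace and stop on an object; grip_n is the grip in N (left out, the last holds). Time passes only in rows, so rows that do not move let the fingers close. The tool returns the time, the measured TCP pose, the force, the opening and the grip force at its end. only (a regular expression) keeps the lines of the reply that match it, lines (a string "A,B") keeps lines A to B, and quiet returns only ok. Input that does not fit is refused with a message, and nothing moves.
- r.sense(): the state, without advancing time (a new reading comes with each control period).
- r.snapshot(name): name is "side" or "top"; returns a dict with "pixels" (384x512x3 uint8, blue, green, red), "fx", "fy", "cx", "cy" (pixels), "D" ([k1, k2, p1, p2, k3] as OpenCV has them; the pictures are not rectified), "pose" (4x4, takes a point from camera to world coordinates). Camera axes: x right, y up, looking along -z (the intrinsics and any distortion apply to the point x, -y, -z); pixel columns grow to the right and rows downward; lengths in mm; the calibration is good to about 2 mm. A picture is of the moment at which its call begins. There is no depth.
- r.hand_in(): hands the job in; it is judged then, once.
The state is a dict: "time": time; "joint_pos": joint angles; "qd": joint speeds; "joint_efforts": joint torques, N m; "tool_pos": TCP position; "tcp_rot": TCP orientation; "ft_force": force on the tool from outside, world axes, zero at the start; "wrist_torque": the same for the moment, N m; "finger_gap": finger opening in mm; "grip_force": force on a finger pad.
Only numpy, scipy, OpenCV 4.12 (cv2) and the standard library are available. Lean on these libraries where they do the work, as an engineer would, in place of code of your own. Each camera call takes 0.05 s, during which the arm holds its last target. There are 200 camera calls.

## Working session

There is one attempt and no reset: what is moved stays moved. The work goes in short steps, Python scripts to look and compute and a tool call to move; the robot and the scene stay as the last step left them, time stands still between calls to the robot, and variables do not carry over. Pictures are saved under pics/ and viewed, at most 10 in all, crops included, and the job is handed in when it is done.

```bash
ls; mkdir -p pics
```

Run:
```python
from bench import r
import cv2,numpy as np
s=r.sense();print(s['time'],s['tool_pos'],s['tcp_rot'],s['finger_gap'])
for n in("side","top"):
    d=r.snapshot(n);cv2.imwrite(f"pics/{n}0.png",d["pixels"]);print(n,d["fx"],d["fy"],d["cx"],d["cy"],d["D"],np.round(d["pose"],3).tolist())
```

```text
bench.py
pics
0.0 [ 134.85451607 -584.06080064  230.22086824] [-1.79890769e+02 -9.16480752e-03  1.29925481e+01] 85.53269128518922
side 373.7059867822049 373.7059867822049 257.42671442369556 197.3775239565861 [-0.12305162  0.          0.          0.          0.        ] [[0.913, 0.176, -0.367, 192.912], [-0.407, 0.345, -0.846, -755.673], [-0.022, 0.922, 0.387, 413.406], [0.0, 0.0, 0.0, 1.0]]
top 426.6726595903704 426.6726595903704 256.6774501897823 190.77443713468617 [-0.16185427  0.          0.          0.          0.        ] [[-0.025, 0.997, -0.071, 393.227], [-1.0, -0.025, -0.006, -34.141], [-0.008, 0.071, 0.997, 1165.952], [0.0, 0.0, 0.0, 1.0]]
```

View pics/side0.png

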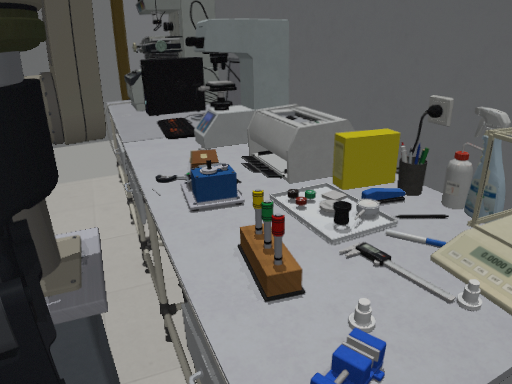

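View pics/top0.png

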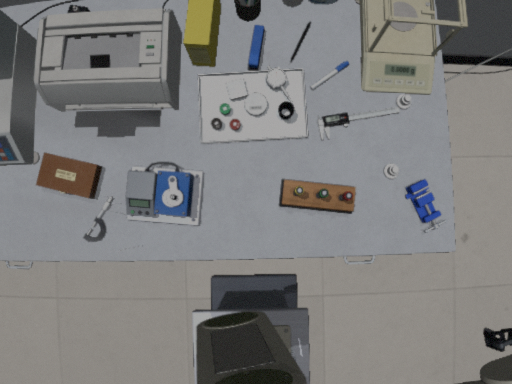

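Side view: tester at about (213,180) and rack at (268,255), with yellow, green and red heads at (258,195), (267,212) and (278,225). Top view: coil block at (173,195), bush and cover at (173,193), rack at (318,196), and the green head at (323,194). Next I'll zoom in on both.

Run:
```python
import cv2,numpy as np
s=cv2.imread("pics/side0.png");t=cv2.imread("pics/top0.png")
a=cv2.resize(t[160:230,120:210],None,fx=6,fy=6,interpolation=cv2.INTER_CUBIC) 
b=cv2.resize(s[145:210,175:250],None,fx=6,fy=6,interpolation=cv2.INTER_CUBIC)
h=max(a.shape[0],b.shape[0]);w=a.shape[1]
cv2.imwrite("pics/c1.png",a);cv2.imwrite("pics/c2.png",b)
```

Create h.py:
```python
import cv2,numpy as np
from bench import r
def ray(d,uv):
    K=np.array([[d["fx"],0,d["cx"]],[0,d["fy"],d["cy"]],[0,0,1]])
    x,y=cv2.undistortPoints(np.array([[uv]],float),K,np.array(d["D"],float))[0,0]
    P=np.array(d["pose"]);v=P[:3,:3]@np.array([x,-y,-1]);return P[:3,3],v/np.linalg.norm(v)
def plane(d,uv,z):
    o,v=ray(d,uv);return o+v*(z-o[2])/v[2]
def tri(d1,u1,d2,u2):
    o1,v1=ray(d1,u1);o2,v2=ray(d2,u2)
    t=np.linalg.lstsq(np.c_[v1,-v2],o2-o1,rcond=None)[0]
    p,q=o1+t[0]*v1,o2+t[1]*v2;return (p+q)/2,np.linalg.norm(p-q)
def proj(d,X):
    P=np.linalg.inv(np.array(d["pose"]));c=P[:3,:3]@np.array(X,float)+P[:3,3]
    K=np.array([[d["fx"],0,d["cx"]],[0,d["fy"],d["cy"]],[0,0,1]])
    return cv2.projectPoints(np.array([[c[0],-c[1],-c[2]]]),np.zeros(3),np.zeros(3),K,np.array(d["D"],float))[0][0,0]
def blobs(img,name,box=(0,0,512,384)):
    H=cv2.cvtColor(img,cv2.COLOR_BGR2HSV)
    lo,hi={"green":((45,90,40),(90,255,255)),"red":((172,120,60),(180,255,255)),"yellow":((22,110,90),(34,255,255)),"blue":((100,130,40),(118,255,255)),"wood":((5,110,60),(20,255,255))}[name]
    m=cv2.inRange(H,lo,hi);x0,y0,x1,y1=box;k=np.zeros_like(m);k[y0:y1,x0:x1]=m[y0:y1,x0:x1]
    n,l,st,c=cv2.connectedComponentsWithStats(k)
    return [(st[i].tolist(),c[i].round(2).tolist()) for i in range(1,n) if st[i][4]>=12]
```

Run:
```python
from h import *
S=r.snapshot("side");T=r.snapshot("top")
for n in("green","red","yellow","blue","wood"):
    print(n,"S",blobs(S["pixels"],n,(170,140,310,300)),"T",blobs(T["pixels"],n,(120,160,370,230)))
```

```text
green S [([305, 190, 5, 8, 34], [307.12, 193.62]), ([261, 202, 12, 20, 176], [266.86, 210.99])] T []
red S [] T []
yellow S [([253, 190, 10, 4, 27], [257.67, 191.93]), ([253, 197, 10, 8, 68], [257.26, 200.03])] T []
blue S [([191, 165, 46, 37, 1249], [213.61, 184.46])] T [([155, 172, 37, 44, 873], [172.63, 192.99])]
wood S [([191, 150, 27, 14, 285], [203.55, 156.38]), ([240, 224, 62, 73, 1917], [273.79, 263.64]), ([241, 238, 8, 18, 40], [244.12, 246.82])] T [([282, 181, 73, 30, 1374], [317.22, 196.1])]
```

View pics/c1.png

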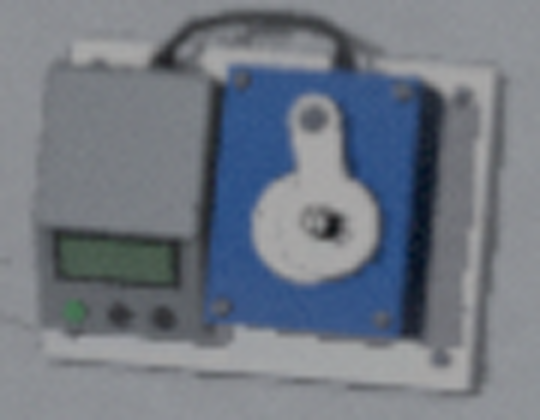

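View pics/c2.png

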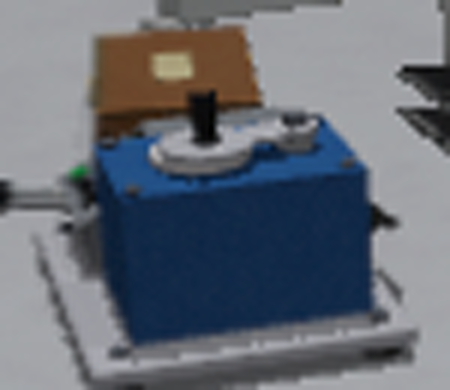

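The top crop shows the hinge at full-image pixel (172.5,179.7) and the disc at about (172.8,197.5). The knob's black foot is at (174,197.5) and the cover is open by about 0.1 rad. In the side view the knob top is at (209,160.5) and its foot is at (209,168).

Run:
```python
from h import *
S=r.snapshot("side");T=r.snapshot("top")
a=cv2.resize(T["pixels"][172:218,275:361],None,fx=7,fy=7,interpolation=cv2.INTER_CUBIC)
b=cv2.resize(S["pixels"][184:272,235:305],None,fx=6,fy=6,interpolation=cv2.INTER_CUBIC)
cv2.imwrite("pics/c3.png",a)
cv2.imwrite("pics/c4.png",b)
f=np.round
hin=plane(T,(172.5,179.7),100);disc=plane(T,(172.8,197.5),97.5)
print("hinge",f(hin),"disc",f(disc),np.linalg.norm(hin-disc))
kt=tri(S,(208.8,160.5),T,(173.3,197.2));print("knob top",kt)
# blue screws/corners at z=86
c=[plane(T,(120+u/6,160+v/6),86) for u,v in((228,65),(420,78),(402,335),(205,325))]
print(f(c,1)); 
# heads: hue circle
H=cv2.cvtColor(T["pixels"],cv2.COLOR_BGR2HSV)
for u,v in((299,191),(323,194),(348,197)):
  print(H[v-2:v+3,u-2:u+3].reshape(-1,3).tolist()[::4], f(plane(T,(u,v),144)))
w=cv2.findContours(cv2.inRange(H[170:220,270:370],(5,110,60),(20,255,255)),0,1)[0]
w=max(w,key=cv2.contourArea);print(cv2.minAreaRect(w))
```

```text
hinge [503. 185. 100.] disc [458. 185.  98.] 45.03248405056923
knob top (array([457.80581247, 178.91124919, 120.14840987]), np.float64(1.8078025836573752))
[[528.  225.5  86. ]
 [520.  142.2  86. ]
 [410.7 151.5  86. ]
 [416.7 236.4  86. ]]
[[75, 6, 83], [103, 16, 110], [111, 11, 159], [110, 15, 156], [100, 8, 90], [24, 126, 101], [24, 116, 81]] [ 463. -129.  144.]
[[70, 36, 64], [107, 12, 150], [109, 13, 157], [114, 10, 123], [72, 64, 60], [68, 111, 69], [67, 83, 71]] [ 454. -187.  144.]
[[160, 10, 75], [111, 14, 125], [107, 12, 149], [111, 16, 109], [179, 91, 70], [0, 151, 64], [5, 155, 87]] [ 445. -248.  144.]
((47.89108657836914, 25.589107513427734), (71.54316711425781, 23.880891799926758), 5.710592269897461)
```

View pics/c3.png

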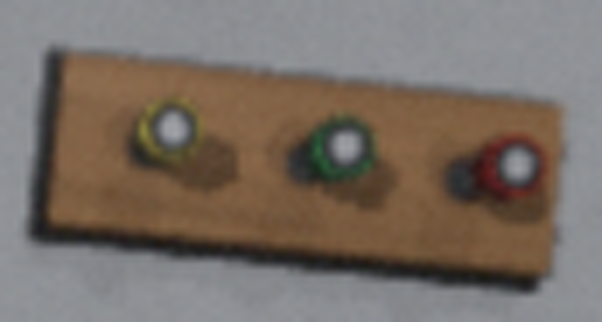

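View pics/c4.png

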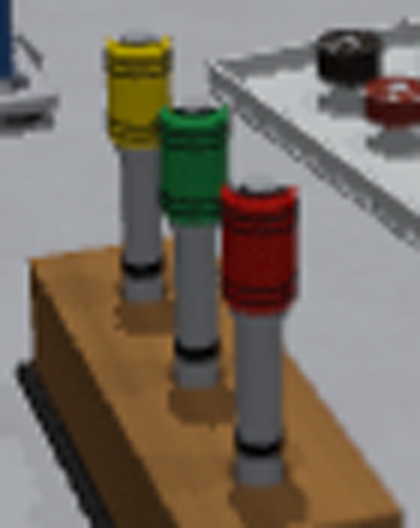

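Rack crops. In the top view the head-top centres are yellow (173,129)/7, green (345,148)/7 and red (518,166)/7, offset by (275,172). In the side view the green cap is at about (195,110)/6, offset by (235,184), the ring centre is at (197,352)/6, and the rods stand in the order yellow, green, red.

Run:
```python
from h import *
S=r.snapshot("side");T=r.snapshot("top");f=lambda x:np.round(x,1)
t=lambda u,v:(275+(u+.5)/7-.5,172+(v+.5)/7-.5)
s=lambda u,v:(235+(u+.5)/6-.5,184+(v+.5)/6-.5)
for n,a,b in(("y",(173,129),(140,42)),("g",(345,148),(195,110)),("r",(518,166),(260,189))):
  p,e=tri(T,t(*a),S,s(*b));print(n,f(p),f(e),"plane",f(plane(T,t(*a),144)))
print("ring side->z at rod xy", f(plane(S,s(197,352),60)))
for u,v in((203,93),(205,138)): 
  uv=(175+(u+.5)/6-.5,145+(v+.5)/6-.5);print("knob side",f(plane(S,uv,121.5 if v<100 else 97.5)))
print("hinge S",f(tri(S,(175+295/6-.4,145+122/6-.4),T,(172.1,179.3))[0]))
print("disc tri",f(tri(S,(175+200/6-.4,145+148/6-.4),T,(172.4,197.2))[0]))
s=r.sense();print(s['time'],s['joint_pos'])
from scipy.spatial.transform import Rotation as R
m=R.from_euler('xyz',s['tcp_rot'],degrees=True);print(m.as_matrix().round(3))
print("d tool to knob above", f(m.inv().apply(np.array([458,185,180])-s['tool_pos'])))
```

```text
y [ 465.6 -130.4  141.5] 0.4 plane [ 465.2 -130.   144. ]
g [ 457.4 -189.6  141.8] 0.3 plane [ 457.2 -189.2  144. ]
r [ 449.4 -249.4  142.4] 0.1 plane [ 449.4 -249.1  144. ]
ring side->z at rod xy [ 455.5 -193.3   60. ]
knob side [457.7 178.6 121.5]
knob side [459.5 187.2  97.5]
hinge S [503.2 186.3  98.7]
disc tri [457.8 187.3  93. ]
0.4 [-8.18970709e+01  7.47597302e+00  8.52763016e+01 -2.02880180e-03
  8.72617127e+01 -4.89519997e+00]
[[ 0.974  0.225 -0.   ]
 [ 0.225 -0.974  0.   ]
 [-0.    -0.    -1.   ]]
d tool to knob above [ 487.9 -677.2   51.3]
```

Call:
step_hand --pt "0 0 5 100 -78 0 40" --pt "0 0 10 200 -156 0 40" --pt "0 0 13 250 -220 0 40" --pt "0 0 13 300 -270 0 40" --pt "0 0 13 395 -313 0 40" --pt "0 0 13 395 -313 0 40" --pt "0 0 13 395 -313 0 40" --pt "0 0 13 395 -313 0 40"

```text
refused: rows[0]: [0, 0, 5, 100, -78, 0, 40] is not of type 'object' (schema: type "object"). Nothing was moved.
```

The call was refused and nothing moved: it wants a list of objects, one for each row. Same move again in that form.

Call:
step_hand --rows '[{"rotvec":[0,0,5],"d":[100,-78,0],"jaw":40},{"rotvec":[0,0,10],"d":[200,-156,0],"jaw":40},{"rotvec":[0,0,13],"d":[250,-220,0],"jaw":40},{"rotvec":[0,0,13],"d":[300,-270,0],"jaw":40},{"rotvec":[0,0,13],"d":[395,-313,0],"jaw":40},{"rotvec":[0,0,13],"d":[395,-313,0],"jaw":40},{"rotvec":[0,0,13],"d":[395,-313,0],"jaw":40},{"rotvec":[0,0,13],"d":[395,-313,0],"jaw":40}]'

```text
time: 1.4
tool_pos: [447.5, -192.7, 231.7]
tcp_rot: [180.0, -0.1, -0.0]
ft_force: [0.0, -0.7, -0.4]
finger_gap: 40.0
grip_force: 0.0
```

Call:
step_hand --rows '[{"d":[2,-60,0],"jaw":36},{"d":[4,-120,0],"jaw":36},{"d":[6,-180,10],"jaw":36},{"d":[8,-240,20],"jaw":36},{"d":[10,-300,30],"jaw":36},{"d":[10,-350,40],"jaw":36},{"d":[10,-377,50],"jaw":36},{"d":[10,-377,50],"jaw":36}]'

```text
time: 2.4
tool_pos: [455.4, 184.1, 180.4]
tcp_rot: [180.0, 0.1, 0.2]
ft_force: [-0.6, -0.4, -0.0]
finger_gap: 35.7
grip_force: 0.0
```

Run:
```python
from h import *
S=r.snapshot("side");T=r.snapshot("top")
a=cv2.resize(S["pixels"][90:220,140:290],None,fx=5,fy=5,interpolation=cv2.INTER_CUBIC);cv2.imwrite("pics/d1.png",a)
s=r.sense();print(s['tool_pos'],s['joint_pos'])
```

```text
[456.36138455 182.29680671 181.41883173] [ 1.58139459e+01 -7.90125941e+00  1.05843724e+02 -2.66233876e-02
  8.20690644e+01  1.05779509e+02]
```

View pics/d1.png

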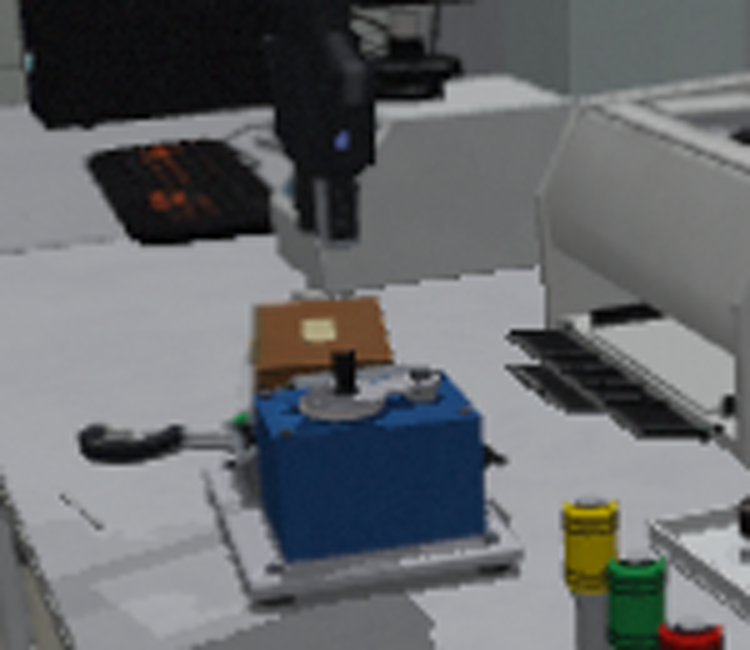

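The gripper stands above the knob, which is at about (343,372) in the crop, with fingertips at (335,235). Descending.

Call:
step_hand --rows '[{"d":[0,0,40],"jaw":36},{"d":[0,0,65],"jaw":36},{"d":[0,0,76],"jaw":36},{"d":[0,0,76],"jaw":36},{"d":[0,0,76],"jaw":24},{"d":[0,0,76],"jaw":24},{"d":[0,0,76],"jaw":24}]'

```text
time: 3.38
tool_pos: [456.9, 182.8, 106.0]
tcp_rot: [-180.0, -0.1, -0.0]
ft_force: [0.0, -0.1, 0.0]
finger_gap: 24.0
grip_force: 0.0
```

Call:
step_hand --rows '[{"rotvec":[0,0,-10],"d":[1,8,0],"jaw":24},{"rotvec":[0,0,-20],"d":[3.5,15.6,0],"jaw":24},{"rotvec":[0,0,-30],"d":[7.2,22.7,0],"jaw":24},{"rotvec":[0,0,-40],"d":[12,29.1,0],"jaw":24},{"rotvec":[0,0,-50],"d":[18,34.5,0],"jaw":24},{"rotvec":[0,0,-60],"d":[24.7,38.8,0],"jaw":24},{"rotvec":[0,0,-70],"d":[32.1,41.9,0],"jaw":24},{"rotvec":[0,0,-80],"d":[40,43.7,0],"jaw":24}]'

```text
time: 4.38
tool_pos: [496.5, 138.9, 105.5]
tcp_rot: [-180.0, -0.0, 80.3]
ft_force: [-1.3, -0.0, -0.2]
finger_gap: 23.9
grip_force: 0.4
```

Call:
step_hand --rows '[{"rotvec":[0,0,-5],"d":[0.4,4,0],"jaw":24},{"rotvec":[0,0,-9],"d":[0.8,8,0],"jaw":24},{"rotvec":[0,0,-9],"d":[0.8,8,0],"jaw":24},{"rotvec":[0,0,-9],"d":[0.8,6,0],"jaw":30},{"rotvec":[0,0,-9],"d":[0.8,5,-20],"jaw":30},{"rotvec":[0,0,-9],"d":[0.8,5,-60],"jaw":30},{"rotvec":[0,0,-9],"d":[0.8,5,-120],"jaw":30},{"rotvec":[0,0,-9],"d":[0.8,5,-120],"jaw":30}]'

```text
time: 5.38
tool_pos: [504.5, 139.5, 231.8]
tcp_rot: [179.4, -0.1, 88.9]
ft_force: [0.3, -0.7, -0.2]
finger_gap: 30.2
grip_force: 0.0
```

Call:
step_hand --rows '[{"d":[-60,-8,0],"jaw":46},{"d":[-120,-16,0],"jaw":46},{"d":[-180,-24,0],"jaw":46},{"d":[-240,-32,0],"jaw":46},{"d":[-300,-40,0],"jaw":46},{"d":[-329,-46,20],"jaw":46},{"d":[-329,-46,20],"jaw":46},{"d":[-329,-46,20],"jaw":46}]'

```text
time: 6.38
tool_pos: [449.6, -188.7, 205.1]
tcp_rot: [-180.0, -0.0, 89.0]
ft_force: [0.2, 0.2, 0.5]
finger_gap: 45.8
grip_force: 0.0
```

Run:
```python
from h import *
S=r.snapshot("side");T=r.snapshot("top")
a=cv2.resize(T["pixels"][168:222,125:205],None,fx=7,fy=7,interpolation=cv2.INTER_CUBIC)
b=cv2.resize(S["pixels"][145:210,175:250],None,fx=7,fy=7,interpolation=cv2.INTER_CUBIC)[:600]
p=np.zeros((600,800,3),np.uint8)
a=cv2.resize(T["pixels"][165:225,145:205],None,fx=6.5,fy=6.5,interpolation=cv2.INTER_CUBIC);b=cv2.resize(S["pixels"][145:205,185:245],None,fx=6.5,fy=6.5,interpolation=cv2.INTER_CUBIC)
cv2.imwrite("pics/e1.png",np.hstack([a,b]))
```

```text
(no output)
```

View pics/e1.png

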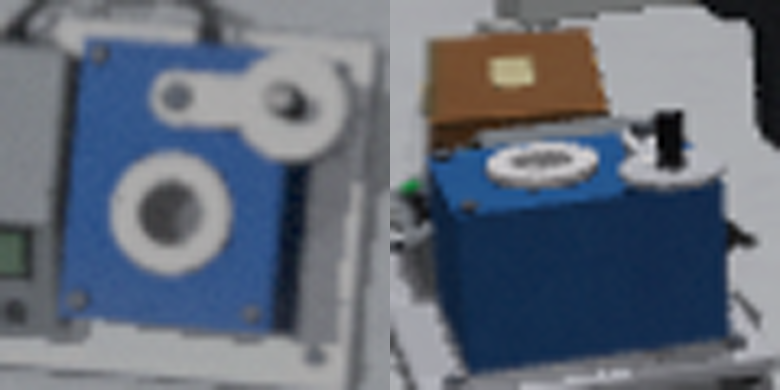

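The cover is fully aside: hinge (177,97), disc (295,105) in the left crop. The bush is at about (171,213), with the bore rim roughly 138–205 × 178–247. In the side crop (right half) the bore is at about (542,159). Next I'll fit the bore precisely.

Add to h.py:
```python
def bore(d,c,half,flange=False):
    """fit ellipse to bright flange outline / dark bore near pixel c, averaged over thresholds"""
    k=8;x0,y0=int(c[0])-half,int(c[1])-half
    g=cv2.resize(cv2.cvtColor(d["pixels"],cv2.COLOR_BGR2GRAY)[y0:y0+2*half,x0:x0+2*half],None,fx=k,fy=k,interpolation=cv2.INTER_CUBIC)
    out=[];q=np.array([(c[0]-x0+.5)*k,(c[1]-y0+.5)*k])
    for th in range(80,200,10):
        m=(g>th if flange else g<th).astype(np.uint8)
        for w in cv2.findContours(m,cv2.RETR_EXTERNAL,1)[0]:
            if len(w)>40 and cv2.pointPolygonTest(w,tuple(q),False)>0 and not((w==0)|(w>=2*half*k-1)).any():
                e=cv2.fitEllipse(w);out.append((th,x0+(e[0][0]+.5)/k-.5,y0+(e[0][1]+.5)/k-.5,e[1][0]/k,e[1][1]/k))
    return np.round(out,2)
```

Run:
```python
from h import *
S=r.snapshot("side");T=r.snapshot("top")
ct=(145+171/6.5-.4,165+212/6.5-.4);cs=(185+152/6.5-.4,145+159/6.5-.4)
print("T bore\n",bore(T,ct,9),"\nT fl\n",bore(T,ct,13,1),"\nS bore\n",bore(S,cs,8),"\nS fl\n",bore(S,cs,12,1))
```

```text
T bore
 [[ 80.   169.74 197.22   6.02   8.61]
 [ 90.   169.87 197.21   6.71   9.1 ]
 [100.   170.02 197.25   7.37   9.42]
 [110.   170.35 197.3    8.47   9.48]
 [120.   170.48 197.29   9.06   9.82]
 [130.   170.55 197.3    9.56  10.15]
 [140.   170.61 197.3   10.07  10.53]
 [150.   170.66 197.3   10.57  10.98]
 [160.   170.71 197.28  11.21  11.58]] 
T fl
 [[ 90.   170.69 197.31  19.71  20.21]
 [100.   170.7  197.29  19.16  19.57]
 [110.   170.69 197.29  18.77  19.1 ]
 [120.   170.7  197.29  18.37  18.71]
 [130.   170.69 197.29  18.01  18.32]
 [140.   170.68 197.29  17.58  17.91]
 [150.   170.68 197.32  17.07  17.45]
 [160.   170.69 197.34  16.39  16.89]] 
S bore
 [[110.   209.3  169.02   1.06   4.47]
 [120.   208.06 169.1    1.41   8.4 ]
 [130.   208.07 169.09   1.74   8.9 ]
 [140.   208.02 169.1    2.03   9.28]
 [150.   207.97 169.1    2.31   9.59]
 [160.   207.91 169.12   2.6    9.85]
 [170.   207.84 169.13   2.91  10.11]] 
S fl
 [[130.   207.75 169.31   6.22  16.81]
 [140.   207.8  169.29   5.83  16.69]
 [150.   207.84 169.27   5.52  16.47]
 [160.   207.87 169.25   5.23  16.26]
 [170.   207.88 169.23   4.93  16.01]]
```

Run:
```python
from h import *
S=r.snapshot("side");T=r.snapshot("top")
p,e=tri(T,(170.67,197.3),S,(207.9,169.15));print("bore",p,e,plane(T,(170.67,197.3),92))
for i in range(4):
  s=r.sense();print(s['time'],s['tool_pos'],s['tcp_rot']);r.snapshot("top")
```

```text
bore [458.3247813  191.77903118  91.86341408] 0.5072538579844571 [458.56079224 191.68223298  92.        ]
6.675 [ 450.15428239 -188.66404754  205.75616662] [1.79957577e+02 1.78078832e-02 8.90676472e+01]
6.725 [ 450.07966288 -188.78736133  205.6974526 ] [1.79961553e+02 1.74775959e-02 8.90616106e+01]
6.775 [ 449.99954089 -188.90713794  205.600986  ] [1.79969466e+02 1.24480407e-02 8.90452187e+01]
6.825 [ 449.89954915 -188.97414594  205.48722899] [1.79981113e+02 6.30142883e-03 8.90337655e+01]
```

Call:
step_hand --rows '[{"d":[-0.5,7.3,30],"jaw":46},{"d":[-0.5,7.3,60],"jaw":46},{"d":[-0.5,7.3,85],"jaw":46},{"d":[-0.5,7.3,100],"jaw":46},{"d":[-0.5,7.3,100],"jaw":46},{"d":[-0.5,7.3,100],"jaw":46}]'

```text
time: 7.62
tool_pos: [457.7, -190.3, 106.4]
tcp_rot: [179.9, 0.0, 89.0]
ft_force: [0.9, -1.1, 1.3]
finger_gap: 45.7
grip_force: 0.0
```

Run:
```python
from h import *
S=r.snapshot("side");s=r.sense();print(s['tool_pos'],s['ft_force'])
cv2.imwrite("pics/f1.png",cv2.resize(S["pixels"][150:290,220:320],None,fx=4,fy=4,interpolation=cv2.INTER_CUBIC))
```

```text
[ 457.81830999 -190.42837967  106.65823763] [-0.14421011  0.08537704 -1.10416194]
```

View pics/f1.png

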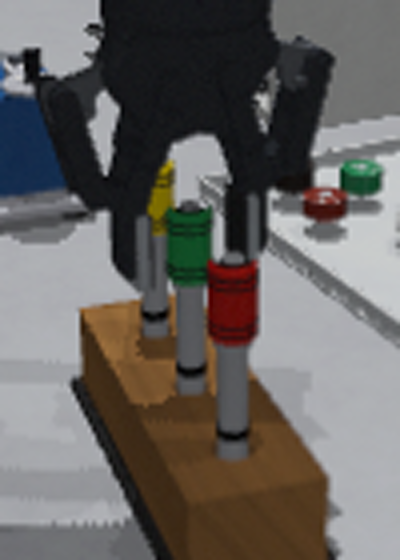

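The green head, at about (190,245) in the crop, sits between the pads, and the red and yellow rods are clear. Closing the gripper.

Call:
step_hand --rows '[{"jaw":20},{"jaw":15},{"jaw":15},{"jaw":15},{"jaw":15}]' --grip_n 60

```text
time: 8.3
tool_pos: [457.6, -190.4, 106.4]
tcp_rot: [179.9, 0.1, 89.0]
ft_force: [-0.7, 0.2, 6.4]
finger_gap: 20.9
grip_force: 58.7
```

Call:
step_hand --rows '[{"d":[0,0,-10],"jaw":15},{"d":[0,0,-25],"jaw":15},{"d":[0,0,-45],"jaw":15},{"d":[0,0,-80],"jaw":15},{"d":[0,0,-120],"jaw":15},{"d":[0,0,-150],"jaw":15},{"d":[0,0,-150],"jaw":15},{"d":[0,0,-150],"jaw":15}]'

```text
time: 9.3
tool_pos: [456.6, -189.8, 254.5]
tcp_rot: [-180.0, -0.0, 89.0]
ft_force: [-0.1, 0.5, -1.7]
finger_gap: 20.0
grip_force: 58.8
```

Run:
```python
from h import *
S=r.snapshot("side");T=r.snapshot("top");s=r.sense();print(s['tool_pos'],s['ft_force'],s['grip_force'])
for n in("green","red","yellow"): print(n,blobs(S["pixels"],n,(225,80,310,300)),blobs(T["pixels"],n,(270,170,370,220)))
cv2.imwrite("pics/g1.png",cv2.resize(S["pixels"][60:290,220:320],None,fx=2.6,fy=2.6,interpolation=cv2.INTER_CUBIC))
```

```text
[ 456.16669922 -189.52630157  253.57335856] [ 0.21916767  0.54530568 -2.18778477] 58.79276172607206
green [([262, 121, 10, 22, 185], [266.78, 131.11]), ([305, 190, 5, 8, 35], [307.09, 193.71])] []
red [] []
yellow [([253, 190, 10, 4, 27], [257.67, 191.93]), ([253, 197, 10, 12, 92], [257.47, 201.54])] [([295, 186, 4, 8, 13], [296.08, 189.31])]
```

View pics/g1.png

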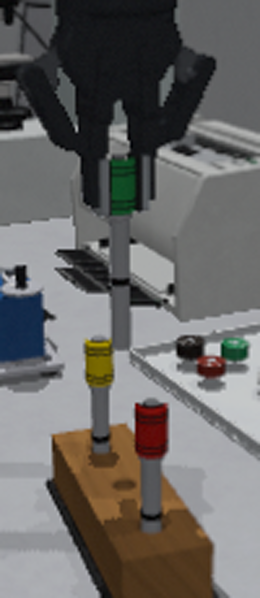

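The green rod hangs upright in the grip with the ring at (120,282) in the crop, and red and yellow are still standing. That was the last allowed picture, so I work from numbers only now. I'll carry the rod over by the measured shift from rack to bore.

Call:
step_hand --rows '[{"d":[55,-0.8,0],"jaw":15},{"d":[110,-1.5,0],"jaw":15},{"d":[165,-2.3,0],"jaw":15},{"d":[220,-3,0],"jaw":15},{"d":[275,-3.8,0],"jaw":15},{"d":[330,-4.5,0],"jaw":15},{"d":[370,-5.1,0],"jaw":15},{"d":[381.1,-5.2,0],"jaw":15}]'

```text
time: 10.4
tool_pos: [457.3, 193.1, 253.7]
tcp_rot: [-179.8, 0.0, 89.2]
ft_force: [0.4, -0.3, -1.9]
finger_gap: 20.2
grip_force: 58.8
```

Call:
step_hand --rows '[{"d":[0,0,15],"jaw":15},{"d":[0,0,30],"jaw":15},{"d":[0,0,30],"jaw":15},{"d":[0,0,30],"jaw":15}]'

```text
time: 10.9
tool_pos: [458.6, 190.4, 225.2]
tcp_rot: [-180.0, 0.0, 88.9]
ft_force: [-0.2, 1.2, 0.0]
finger_gap: 20.3
grip_force: 58.8
```

Add to h.py:
```python
def rod(S,rows,ug):
    """per-row subpixel shank centre (columns) in the side picture: difference to side0 background"""
    g=cv2.cvtColor(S["pixels"],cv2.COLOR_BGR2GRAY).astype(int);b=cv2.cvtColor(cv2.imread("pics/side0.png"),cv2.COLOR_BGR2GRAY).astype(int)
    for v in rows: print(v,g[v,ug-9:ug+10].tolist())
```

Run:
```python
from h import *
S=r.snapshot("side");s=r.sense();print(s['tool_pos'],s['tcp_rot'],s['ft_force'],s['grip_force'])
p=s['tool_pos']
for z in(0,50,92): print(z,proj(S,[p[0],p[1],p[2]-96+z]))
print(proj(S,[458.4,191.7,92]),blobs(S["pixels"],"green",(170,80,260,200)))
rod(S,range(128,176,1),208)
```

```text
[458.78072874 190.60849075 225.65969369] [ 1.79967922e+02 -6.62722021e-03  8.89330268e+01] [-0.252924    0.27126717 -1.15422385] 58.830592451395205
0 [207.29572024 155.9847484 ]
50 [205.98305561 137.91962084]
92 [204.86949321 122.27760248]
[208.02362586 169.10005912] [([201, 107, 8, 14, 87], [204.67, 113.71])]
128 [93, 80, 71, 77, 79, 80, 83, 79, 75, 136, 124, 108, 108, 108, 107, 107, 107, 107, 108]
129 [89, 78, 77, 77, 78, 81, 83, 80, 73, 116, 112, 108, 109, 108, 107, 108, 107, 106, 107]
130 [111, 91, 83, 78, 77, 81, 83, 80, 73, 100, 108, 108, 107, 107, 107, 107, 108, 107, 106]
131 [140, 125, 100, 84, 78, 81, 82, 80, 73, 99, 108, 109, 107, 107, 107, 107, 107, 107, 106]
132 [148, 144, 131, 111, 85, 80, 83, 80, 74, 102, 108, 109, 108, 108, 107, 107, 105, 106, 107]
133 [138, 147, 145, 140, 101, 80, 83, 80, 74, 102, 109, 108
[... 3079 characters left out ...]
9, 158, 138, 145, 130, 129, 113, 122, 124, 153, 170, 170, 171, 126, 66]
169 [57, 132, 156, 158, 136, 99, 98, 102, 103, 97, 97, 95, 101, 99, 159, 170, 169, 161, 68]
170 [67, 151, 176, 162, 144, 112, 108, 125, 126, 109, 120, 121, 139, 157, 169, 168, 146, 101, 65]
171 [66, 128, 169, 186, 188, 187, 187, 132, 123, 124, 107, 105, 167, 158, 145, 108, 96, 58, 64]
172 [57, 79, 100, 107, 128, 138, 141, 128, 130, 125, 123, 111, 107, 104, 100, 93, 62, 63, 64]
173 [72, 69, 57, 78, 82, 102, 105, 106, 105, 103, 100, 99, 82, 63, 48, 62, 61, 62, 62]
174 [72, 71, 71, 72, 70, 72, 71, 61, 58, 47, 45, 36, 36, 35, 36, 36, 37, 63, 63]
175 [71, 71, 73, 49, 45, 71, 48, 46, 36, 37, 36, 37, 36, 37, 35, 35, 35, 37, 36]
```

Call:
step_hand --rows '[{"rotvec":[0,0,10],"jaw":15},{"rotvec":[0,0,20],"jaw":15},{"rotvec":[0,0,30],"jaw":15},{"rotvec":[0,0,40],"jaw":15},{"rotvec":[0,0,50],"jaw":15},{"rotvec":[0,0,60],"jaw":15},{"rotvec":[0,0,70],"jaw":15},{"rotvec":[0,0,80],"jaw":15}]'

```text
time: 11.95
tool_pos: [459.0, 191.0, 226.2]
tcp_rot: [-180.0, -0.1, 8.6]
ft_force: [-0.1, -0.2, -0.8]
finger_gap: 20.3
grip_force: 58.9
```

Run:
```python
from h import *
r.snapshot("top");r.snapshot("top");S=r.snapshot("side");s=r.sense();print(s['tool_pos'],s['tcp_rot'])
rod(S,[*range(130,148),154,155,156,157],208)
```

```text
[458.85944899 191.07035954 225.97893571] [-1.79994128e+02 -6.91420838e-02  9.14679793e+00]
130 [111, 91, 81, 79, 76, 78, 80, 78, 76, 100, 108, 108, 107, 107, 107, 106, 106, 106, 107]
131 [140, 124, 100, 84, 76, 77, 80, 78, 78, 101, 108, 109, 108, 106, 107, 107, 106, 107, 106]
132 [147, 144, 131, 111, 83, 77, 80, 79, 77, 103, 109, 108, 107, 108, 107, 107, 106, 106, 106]
133 [137, 147, 145, 140, 100, 78, 81, 80, 78, 103, 109, 108, 108, 107, 107, 107, 105, 106, 106]
134 [110, 129, 143, 147, 112, 82, 80, 80, 78, 104, 108, 107, 108, 106, 107, 107, 105, 105, 106]
135 [93, 100, 121, 142, 117, 84, 81, 81, 79, 109, 109, 107, 108, 107, 108, 107, 107, 106, 106]
136 [90, 91, 96, 112, 116, 91, 81, 79, 79, 111, 111, 107, 107, 108, 108, 107, 107, 107, 106]
137 [90, 93, 90, 92, 85, 69, 67, 57, 53, 56, 101, 107, 106, 106, 107, 107, 107, 107, 106]
138 [91, 92, 90, 91, 63, 33, 26, 19, 17, 8, 99, 106, 106, 106, 108, 107, 106, 107, 107]
139 [90, 90, 90, 91, 82, 51, 36, 3
[... 435 characters left out ...]
90, 90, 79, 79, 80, 81, 78, 103, 106, 104, 105, 106, 106, 107, 105, 106]
145 [159, 153, 109, 88, 90, 86, 80, 81, 81, 77, 102, 105, 106, 107, 107, 106, 106, 106, 107]
146 [159, 159, 106, 88, 89, 95, 83, 81, 80, 78, 103, 106, 107, 106, 105, 105, 107, 107, 107]
147 [160, 160, 114, 89, 88, 96, 83, 81, 80, 78, 103, 107, 108, 104, 99, 99, 99, 93, 157]
154 [81, 118, 155, 157, 155, 131, 90, 80, 79, 79, 73, 81, 81, 81, 82, 82, 81, 115, 161]
155 [80, 118, 157, 158, 157, 157, 97, 79, 80, 78, 79, 80, 81, 82, 80, 82, 80, 82, 161]
156 [81, 122, 160, 162, 161, 162, 142, 107, 81, 76, 76, 81, 81, 82, 81, 81, 82, 80, 111]
157 [81, 102, 156, 163, 164, 163, 160, 156, 96, 80, 81, 82, 82, 82, 82, 81, 81, 81, 125]
```

Call:
step_hand --rows '[{"d":[-0.3,-0.3,5],"jaw":15},{"d":[-0.3,-0.3,15],"jaw":15},{"d":[-0.3,-0.3,25],"jaw":15},{"d":[-0.3,-0.3,31],"jaw":15},{"d":[-0.3,-0.3,31],"jaw":15},{"d":[-0.3,-0.3,31],"jaw":15}]'

```text
time: 12.85
tool_pos: [458.3, 191.5, 194.5]
tcp_rot: [-180.0, -0.0, 9.0]
ft_force: [-0.2, 0.4, -1.4]
finger_gap: 20.6
grip_force: 58.9
```

Run:
```python
from h import *
r.snapshot("top");S=r.snapshot("side");s=r.sense();print(s['tool_pos'],s['tcp_rot'],s['ft_force'])
print([proj(S,[458.4,191.7,z]).round(2).tolist() for z in(92,99,149,191)])
rod(S,range(140,175),208)
```

```text
[458.4166535  191.52565062 194.78588633] [-1.79992833e+02 -4.83017668e-02  8.99779176e+00] [-0.20664829  0.16778729 -0.70882312]
[[208.02, 169.1], [207.84, 166.67], [206.54, 148.99], [205.43, 133.67]]
140 [90, 91, 90, 92, 110, 88, 80, 81, 76, 112, 108, 107, 107, 107, 107, 107, 108, 108, 107]
141 [90, 91, 91, 91, 112, 89, 79, 80, 78, 95, 106, 106, 105, 107, 108, 108, 107, 108, 108]
142 [90, 90, 91, 90, 95, 83, 81, 80, 77, 94, 105, 107, 106, 106, 106, 107, 107, 107, 107]
143 [90, 91, 90, 90, 90, 81, 80, 81, 78, 77, 103, 106, 106, 105, 106, 107, 106, 107, 107]
144 [151, 113, 90, 92, 91, 79, 80, 81, 78, 74, 102, 107, 105, 104, 106, 107, 107, 107, 106]
145 [159, 153, 109, 89, 91, 80, 80, 81, 79, 75, 102, 106, 105, 106, 106, 107, 106, 107, 107]
146 [159, 160, 106, 87, 90, 79, 78, 81, 78, 76, 103, 106, 107, 106, 107, 107, 106, 107, 107]
147 [160, 160, 115, 90, 89, 78, 80, 80, 80, 76, 104, 108, 108, 104, 98, 99, 99, 92, 157]
148 [126, 136, 142, 148, 147, 96, 
[... 1618 characters left out ...]
 123, 107, 106, 105, 122, 168, 169, 149, 150, 103, 100, 70, 65]
168 [64, 63, 81, 164, 169, 169, 147, 146, 130, 129, 112, 122, 123, 153, 170, 171, 171, 126, 65]
169 [64, 81, 88, 89, 87, 93, 100, 103, 104, 96, 96, 95, 101, 100, 160, 170, 170, 162, 67]
170 [66, 88, 90, 103, 89, 85, 100, 124, 125, 108, 121, 121, 138, 155, 168, 169, 146, 100, 65]
171 [50, 104, 124, 128, 129, 129, 108, 105, 106, 106, 104, 104, 138, 157, 145, 108, 96, 58, 65]
172 [38, 78, 99, 106, 114, 121, 123, 126, 130, 126, 113, 110, 108, 106, 99, 93, 62, 64, 65]
173 [40, 40, 52, 78, 82, 101, 103, 105, 105, 103, 101, 100, 82, 63, 50, 60, 61, 62, 61]
174 [49, 45, 44, 45, 45, 46, 45, 57, 58, 47, 45, 36, 36, 38, 36, 35, 36, 61, 62]
```

Run:
```python
from h import *
S=r.snapshot("side")
# nearest points of rod tip rim / ring to the camera, ring edges: for axis y offsets
u=np.array([193,-756])-np.array([458.4,191.7]);u=7*u/np.linalg.norm(u)
for dy in(-3,0,3):
  a=np.array([458.4,191.7+dy])
  print(dy,[proj(S,[*(a+u),z]).round(2).tolist() for z in(99,149-2.5,149+2.5)])
f=np.array([193,-756])-np.array([458.4,191.7]);f/=np.linalg.norm(f)
print("bush front/back rim",[proj(S,[*(np.array([458.4,191.7])+f*k),92]).round(2).tolist() for k in(24,13,-13,-24)])
```

```text
-3 [[208.22, 167.76], [206.98, 150.84], [206.85, 149.03]]
0 [[207.9, 167.46], [206.65, 150.58], [206.52, 148.77]]
3 [[207.58, 167.15], [206.33, 150.31], [206.2, 148.51]]
bush front/back rim [[208.23, 171.87], [208.14, 170.59], [207.91, 167.65], [207.82, 166.45]]
```

Call:
step_hand --rows '[{"d":[0.2,0,6],"jaw":15},{"d":[0.2,0,14],"jaw":15},{"d":[0.2,0,22],"jaw":15},{"d":[0.2,0,30],"jaw":15},{"d":[0.2,0,38],"jaw":15},{"d":[0.2,0,46],"jaw":15},{"d":[0.2,0,53],"jaw":15},{"d":[0.2,0,57],"jaw":15}]'

```text
time: 14.0
tool_pos: [458.1, 191.4, 136.7]
tcp_rot: [180.0, 0.0, 9.0]
ft_force: [0.8, 0.1, -1.7]
finger_gap: 20.5
grip_force: 58.9
```

Call:
step_hand --rows '[{"jaw":15},{"jaw":15},{"jaw":15}]'

```text
time: 14.38
tool_pos: [458.6, 191.6, 137.7]
tcp_rot: [-180.0, -0.0, 9.0]
ft_force: [-0.4, 1.0, -0.8]
finger_gap: 20.3
grip_force: 58.9
```

Run:
```python
from h import *
r.snapshot("top");S=r.snapshot("side");s=r.sense();print(s['tool_pos'],s['tcp_rot'],s['ft_force'],s['wrist_torque'],s['grip_force'])
rod(S,range(158,175),208)
```

```text
[458.4892331  191.53748636 137.57937315] [-1.79994173e+02 -2.87578989e-02  8.99486182e+00] [-0.0550407  -0.2018281  -1.06017224] [ 0.00462744 -0.03682123  0.02028623] 58.86066560909967
158 [80, 84, 83, 104, 109, 105, 80, 80, 80, 79, 74, 82, 81, 81, 81, 82, 80, 79, 114]
159 [81, 81, 82, 81, 81, 82, 76, 78, 81, 78, 74, 80, 80, 80, 80, 81, 81, 81, 79]
160 [80, 80, 79, 79, 81, 81, 76, 78, 80, 79, 76, 77, 80, 79, 80, 79, 80, 79, 78]
161 [78, 79, 79, 79, 80, 78, 79, 78, 80, 79, 77, 76, 80, 79, 80, 80, 85, 82, 84]
162 [79, 80, 84, 83, 84, 83, 75, 79, 80, 81, 76, 57, 48, 45, 40, 42, 50, 48, 44]
163 [43, 41, 40, 44, 33, 39, 64, 77, 79, 80, 75, 50, 61, 56, 84, 86, 98, 99, 113]
164 [43, 44, 42, 56, 59, 76, 75, 78, 82, 80, 78, 90, 113, 114, 114, 114, 114, 113, 114]
165 [96, 113, 115, 114, 115, 114, 95, 81, 80, 79, 79, 90, 113, 101, 100, 100, 100, 91, 91]
166 [106, 114, 114, 115, 114, 114, 94, 79, 80, 79, 80, 77, 90, 81, 80, 67, 65, 64, 64]
167 [87, 101, 92, 91, 99, 97, 91, 80, 80, 80, 80, 96, 167, 148, 149, 105, 99, 69, 64]
168 [63, 64, 75, 87, 89, 103, 97, 78, 80, 79, 79, 55, 121, 154, 170, 170, 171, 125, 67]
169 [37, 70, 86, 89, 87, 91, 59, 42, 59, 43, 41, 6, 97, 94, 157, 168, 169, 162, 68]
170 [41, 86, 89, 88, 85, 83, 76, 23, 11, 16, 21, 23, 101, 105, 104, 105, 145, 100, 65]
171 [51, 92, 94, 91, 89, 91, 89, 73, 71, 82, 104, 104, 105, 107, 110, 104, 96, 60, 63]
172 [30, 78, 100, 106, 111, 117, 119, 115, 115, 114, 113, 110, 107, 104, 100, 92, 60, 62, 62]
173 [45, 40, 53, 78, 82, 101, 103, 105, 105, 103, 101, 99, 81, 63, 50, 37, 36, 36, 36]
174 [38, 40, 39, 39, 41, 41, 41, 53, 59, 38, 35, 34, 35, 35, 35, 36, 37, 36, 36]
```

Run:
```python
from bench import r
print(r.hand_in())
```

```text
the job is handed in; nothing more can be done
None
```

I handed the job in with the green rod held upright and centred in the bore, its black ring level with the bush top, the dust cover swung fully aside, and the red and yellow rods standing in the rack when last seen after the lift; camera and force readings showed no contact, and hand-in returned no verdict.

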